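Put the dressing-counter supplies back in their colour-coded holders

TASK

Put each of the four supplies into the low-lipped holder of its own colour: the brown iodine bottle with orange cap in the orange one, the white saline bottle with blue cap in the blue one, the steel canister with red band in the red one, and the white and green carton lying square in the green rectangular one. Set each down flat on its holder's floor, upright and without dropping it, and leave the little yellow-capped vial and the small steel bowl among them standing where they are.

Things in the scene. Friction and masses are not known exactly. Their poses are not given: they have to be found in the camera images.
- iodine: Brown bottle with an orange cap and an orange band. Round body 46 mm in diameter up to 60 mm high, then it narrows to a neck 22 mm in diameter, cap 28 mm in diameter on top; 90 mm high in all, 100 to 200 g. It stands upright. Origin at the centre of its underside, z up along its axis; any yaw.
- saline: White bottle with a blue cap and a blue band. Round body 46 mm in diameter up to 60 mm high, then it narrows to a neck 22 mm in diameter, cap 28 mm in diameter on top; 90 mm high in all, 100 to 200 g. It stands upright. Origin at the centre of its underside, z up along its axis; any yaw.
- canister: Cylindrical steel canister with a red band round it and a red knob on its fixed lid. Body 60 mm in diameter up to 58 mm high, lid 62 mm in diameter up to 70 mm, knob 22 mm in diameter up to 84 mm; 150 to 310 g. It stands upright. Origin at the centre of its underside, z up along its axis; any yaw.
- carton: Closed rigid white carton with green stripes, 70 mm (x) by 42 mm (y) by 45 mm high, 70 to 140 g. Origin at the centre of its underside, x along its long side, z up.
- orange_holder: Round orange dish, place of the iodine bottle. Inside diameter 68 mm, outside 76 mm, floor 4 mm above the counter, lip 4 mm thick rising to 10 mm above the counter. Fixed to the counter. Origin at the centre of its underside, on the counter; z up.
- blue_holder: Round blue dish, place of the saline bottle. Inside diameter 68 mm, outside 76 mm, floor 4 mm above the counter, lip 4 mm thick rising to 10 mm above the counter. Fixed to the counter. Origin at the centre of its underside, on the counter; z up.
- red_holder: Round red dish, place of the canister. Inside diameter 82 mm, outside 90 mm, floor 4 mm above the counter, lip 4 mm thick rising to 10 mm above the counter. Fixed to the counter. Origin at the centre of its underside, on the counter; z up.
- green_holder: Rectangular green dish, place of the carton. Inside 92 mm (x) by 64 mm (y), outside 100 by 72 mm, floor 4 mm above the counter, lip 4 mm thick rising to 10 mm above the counter; its x axis is along its long side, either way round will do for the carton. Fixed to the counter. Origin at the centre of its underside, on the counter; z up.
- vial: Bystander: loose pale grey vial with a yellow cap, 26 mm in diameter, 54 mm high, upright, easily knocked over. Origin at the centre of its underside. Not to be moved.
- gallipot: Bystander: loose small steel bowl, 56 mm in diameter at the rim, 38 mm at the foot, 30 mm high. Origin at the centre of its underside. Not to be moved. A loose roll of tan tape (52 mm in diameter, 22 mm high, unlisted) also lies among the things. Nothing among these things is taller than 90 mm, and they stand at least 80 mm apart, centre to centre.

How it is judged:
By the outcome, as a careful person would: the job done as asked, in the order asked, and still so for the second after the job is handed in, with the robot touching nothing.
It also fails if it takes over 99 s, if anything falls off the work surface, if the arm or the gripper's body presses on something with over 40 N, if the wrist force passes 120 N, or if a joint passes its speed limit or range.

ROBOT

A 7-joint arm with a two-finger parallel gripper is mounted at the origin on the work surface. World frame = base frame: x ahead of the robot, y to its left, z up, the work surface at z = 0. Lengths are in m, angles in rad, forces in N, time in s.
With the tool pointing down it reaches from about 0.4 to 0.85 m from the base axis. Payload 10.4 kg.
Tool frame: the origin (TCP) lies midway between the tips of the shut fingers; the grasp point (between the pads) lies 19 mm behind it (manip.grasp_offset is the distance from the TCP to the grasp point, in m); z points along the fingers, y is the line along which they close (so a half turn about z gives the same grasp; the last joint's range is limited). The gripper opens to 85 mm and grips with 20 to 120 N. Pads are 22 mm wide; open, the fingers measure 114 mm over their backs; the gripper's body (76 mm by 85 mm) begins 54 mm behind the grasp point. The pads swing forward as they close: fully open they stand 13 mm farther back than shut.
Start: joints at [1.278, 0.332, -0.065, 1.46, 0.022, 1.35, -0.088], TCP at [0.167, -0.602, 0.231] pointing down, gripper open.
Joint ranges: [-2.6, 2.6], [-0.5, 2.12], [-1.47, 1.34], [0.16, 2.42], [-1.27, 4.41], [0.06, 2.06], [-2.6, 2.6]. Speed limits (rad/s): [2.22, 2.22, 2.79, 2.79, 3.14, 3.14, 3.14].

INTERFACE

Orientations are given as a unit quaternion [x, y, z, w].
In Python, from workcell import manip, viewer, ticket gives the robot as it stands (manip), with the cameras (viewer) and the job (ticket).
- The arm moves only by the shell command python3 jog.py [FORCE], which reads ROWS from standard input. ROWS is a JSON object whose key "motion" holds a list of rows, 1 to 20 of them, each of 7 numbers: a rotation vector rx, ry, rz in rad, then dx, dy, dz in mm, then the opening from 0.0 (shut) to 1.0 (fully open); each row is the pose to reach, as a shift and turn from the pose commanded when the command began, along the tool's axes at that moment; what a row does not reach only later rows make up. A row lasts 1/8 s, in which the tool goes at most 0.0625 m and 0.188 rad, less where a joint would pass 70% of its speed; a pose out of reach is approached as far as the arm can. The fingers move at their own pace and stop on an object; FORCE is the grip in N (left out, the last holds). Time passes only in rows, so rows that do not move let the fingers close. It prints the time, the measured TCP pose, the force, the opening and the grip force at its end. Input that does not fit is refused with a message, and nothing moves.
- manip.get_obs(): the state, without advancing time (a new reading comes with each control period).
- viewer.camera(name): name is "side" or "top"; returns the picture (480x640x3 uint8, blue, green, red); there is no depth.
- viewer.calibration(name): a dict with "fx", "fy", "cx", "cy" (pixels), "world_from_camera" (4x4, takes a point from camera to world coordinates). Camera axes: x right, y up, looking along -z (the intrinsics and any distortion apply to the point x, -y, -z); pixel columns grow to the right and rows downward; lengths in m; the calibration is good to about 2 mm. A picture is of the moment at which its call begins. calibration takes no time and is no camera call.
- ticket.hand_in(): hands the job in; it is judged then, once.
The state is a dict: "clock": time; "joint_pos": joint angles; "joint_velocities": joint speeds; "tau": joint torques, N m; "position": TCP position; "ee_rot": TCP orientation; "ft_force": force on the tool from outside, world axes, zero at the start; "torque": the same for the moment, N m; "grip_width": opening from 0.0 (shut) to 1.0 (fully open); "grasp_force": force on a finger pad.
Only numpy, scipy, OpenCV 4.12 (cv2) and the standard library are available. Lean on these libraries where they do the work, as an engineer would, in place of code of your own. Each camera call takes 0.05 s, during which the arm holds its last target. There are 200 camera calls.

## Working session

There is one attempt and no reset: what is moved stays moved. The work goes in short steps, Python scripts to look and compute and a shell command to move; the robot and the scene stay as the last step left them, time stands still between calls to the robot, and variables do not carry over. Pictures are saved under pics/ and viewed, at most 14 in all, crops included, and the job is handed in when it is done.

```bash
ls; mkdir -p pics
python3 - <<'E'
from workcell import manip, viewer, ticket
import cv2
print(manip.get_obs()); print(manip.grasp_offset)
for n in("top","side"):
    cv2.imwrite(f"pics/{n}0.png",viewer.camera(n)); print(viewer.calibration(n))
E
```

```text
jog.py
pics
workcell.py
{'clock': 0.0, 'joint_pos': array([ 1.27838599,  0.33287958, -0.06469948,  1.46096662,  0.02160092,
        1.34993432, -0.0885294 ]), 'joint_velocities': array([-2.59015898e-03,  6.55097764e-04, -6.56183175e-04, -6.35583616e-05,
       -1.36460937e-05,  2.46460665e-04,  1.89612881e-04]), 'tau': array([-1.60676642e-03, -6.25449729e+01,  4.83984605e-02, -3.91603875e+01,
        1.61266036e-02,  9.96963121e-03,  2.66891874e-05]), 'position': array([ 0.1664789 , -0.60200567,  0.23049906]), 'ee_rot': array([ 9.90914363e-01,  1.34492261e-01, -1.36254965e-04, -7.33591960e-04]), 'ft_force': array([-0.12008943, -0.67976244, -0.13267575]), 'torque': array([-0.01750991, -0.01607983,  0.06494097]), 'grasp_force': 0.0, 'grip_width': 1.0029899466043728}
0.0187
{'fx': 558.1132697869563, 'fy': 558.1132697869563, 'cx': 315.8361599879612, 'cy': 236.8546632590651, 'world_from_camera': array([[-1.27576650e-02,  9.77425235e-01, -2.10896068e-01,
         2.73646660e-01],
       [-9.99918588e-01, -1.24191118e-02,  2.92975180e-03,
         8.94196292e-03],
       [ 2.44471494e-04,  2.10916275e-01,  9.77504100e-01,
         1.24765927e+00],
       [ 0.00000000e+00,  0.00000000e+00,  0.00000000e+00,
         1.00000000e+00]])}
{'fx': 619.3438850722532, 'fy': 619.3438850722532, 'cx': 328.35697120091896, 'cy': 244.12563710313307, 'world_from_camera': array([[-0.8185724 ,  0.35174327, -0.45411002,  0.03424186],
       [-0.57432363, -0.48802077,  0.65725802,  0.74322344],
       [ 0.00957097,  0.79881938,  0.6014948 ,  0.72041515],
       [ 0.        ,  0.        ,  0.        ,  1.        ]])}
```

View pics/top0.png

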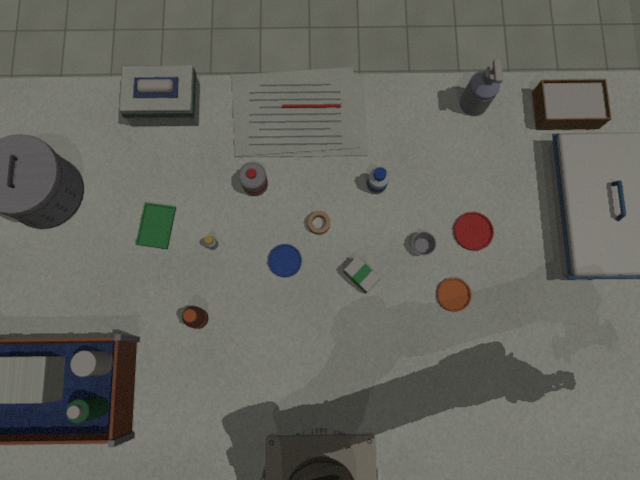

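View pics/side0.png

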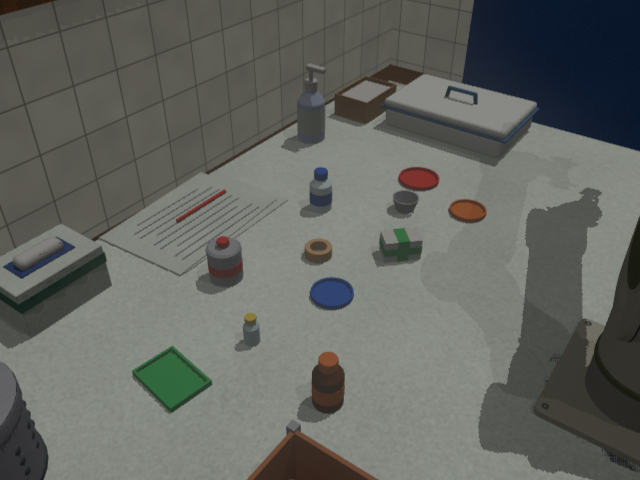

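The top view shows iodine (194,316), saline (377,180), canister (253,178) and carton (361,273). The holders are orange (453,294), blue (284,260), red (473,231) and green (156,226). The bystanders are the vial (209,242), gallipot (423,243) and tape (318,222). The side view shows the same things, all upright.

```bash
cat > h.py <<'E'
from workcell import manip, viewer, ticket
import cv2, numpy as np
def ray(n,p):
    c=viewer.calibration(n);T=c["world_from_camera"]
    d=T[:3,:3]@np.array([(p[0]-c["cx"])/c["fx"],-(p[1]-c["cy"])/c["fy"],-1.]);return T[:3,3],d
def onz(n,p,z):
    o,d=ray(n,p);return o+d*(z-o[2])/d[2]
def tri(p,q):
    o,d=ray("top",p);a,b=ray("side",q);d=d/np.linalg.norm(d);b=b/np.linalg.norm(b)
    s=np.linalg.lstsq(np.c_[d,-b],a-o,rcond=None)[0];P=o+s[0]*d;Q=a+s[1]*b
    return (P+Q)/2,np.linalg.norm(P-Q)
def blobs(im,hlo,hhi,smin=90,vmin=50,box=None,amin=15):
    h=cv2.cvtColor(im,cv2.COLOR_BGR2HSV)
    m=cv2.inRange(h,(max(hlo,0),smin,vmin),(hhi,255,255))
    if hlo<0: m|=cv2.inRange(h,(180+hlo,smin,vmin),(179,255,255))
    if box:
        k=np.zeros_like(m);x0,y0,x1,y1=box;k[y0:y1,x0:x1]=255;m&=k
    c=[x for x in cv2.findContours(m,cv2.RETR_EXTERNAL,cv2.CHAIN_APPROX_NONE)[0] if cv2.contourArea(x)>=amin]
    return sorted(c,key=lambda x:-cv2.contourArea(x))
E
python3 - <<'E'
from h import *
np.set_printoptions(precision=4,suppress=True)
t=cv2.imread("pics/top0.png");s=cv2.imread("pics/side0.png")
for nm,(lo,hi),bt,bs in [("orange",(3,20),(430,270,480,320),(440,190,495,230)),("blue",(105,130),(260,235,310,285),(300,270,360,315)),("red",(-8,6),(445,205,500,260),(390,160,445,195)),("green",(45,85),(130,195,180,255),(125,340,215,415))]:
    for n,im,b in(("top",t,bt),("side",s,bs)):
        c=blobs(im,lo,hi,box=b)[0]
        P=np.array([onz(n,p[0],.01)[:2] for p in c],np.float32)
        print(nm,n,cv2.minAreaRect(P) if nm=="green" else (cv2.fitEllipse(P)))
for nm,(lo,hi),bt,bs,vm in [("iodcap",(3,20),(178,300,212,332),(315,348,345,372),110),("salcap",(105,130),(365,160,390,182),(308,165,335,182),50),("knob",(-8,6),(242,165,262,182),(210,233,235,248),60),("vial",(18,35),(198,230,220,252),(240,312,262,323),60)]:
    r=[]
    for im,b in((t,bt),(s,bs)):
        c=blobs(im,lo,hi,box=b,vmin=vm,amin=3);r.append((cv2.minEnclosingCircle(c[0])));print(nm,len(c),[cv2.boundingRect(x) for x in c[:2]])
    print(*tri(r[0][0],r[1][0]),"plane",[onz("top",r[0][0],z) for z in(.085,)])
cr=np.hstack([cv2.resize(t[245:305,330:390],None,fx=5,fy=5,interpolation=2),cv2.resize(t[295:340,170:215],(300,300),interpolation=2)])
cr2=np.hstack([cv2.resize(t[155:200,230:275],(300,300),interpolation=2),cv2.resize(t[155:200,355:400],(300,300),interpolation=2)])
cv2.imwrite("pics/crop1.png",np.vstack([cr,cr2]))
E
```

```text
orange top ((0.4067164957523346, -0.2991429269313812), (0.07341021299362183, 0.0742252841591835), 17.644643783569336)
orange side ((0.4052343964576721, -0.2974682152271271), (0.07455675303936005, 0.0831104964017868), 16.660518646240234)
blue top ((0.48811012506484985, 0.0766986533999443), (0.07202613353729248, 0.07282308489084244), 139.4171142578125)
blue side ((0.4883917570114136, 0.07476284354925156), (0.07283082604408264, 0.0740414559841156), 110.36807250976562)
red top ((0.5505317449569702, -0.35314634442329407), (0.08778521418571472, 0.08862145245075226), 36.683815002441406)
red side ((0.5488222241401672, -0.3516063392162323), (0.08872133493423462, 0.09710386395454407), 22.52969741821289)
green top ((0.5726833939552307, 0.37030428647994995), (0.07292669266462326, 0.09887725859880447), 80.83805084228516)
green side ((0.5717177987098694, 0.36962902545928955), (0.07290329784154892, 0.10373514890670776), 80.93192291259766)
iodcap 1 [(184, 310, 12, 11)]
iodcap 1 [(319, 352, 19, 14)]
[0.3611 0.2674 0.0917] 0.00037318707953710843 plane [array([0.3614, 0.2688, 0.085 ])]
salcap 1 [(374, 167, 12, 14)]
salcap 1 [(314, 168, 13, 7)]
[ 0.6623 -0.1344  0.0921] 0.0008778205635126752 plane [array([ 0.6643, -0.1354,  0.085 ])]
knob 1 [(246, 168, 10, 11)]
knob 1 [(217, 236, 12, 12)]
[0.6701 0.1455 0.0805] 0.0013177571721109096 plane [array([0.6691, 0.1454, 0.085 ])]
vial 1 [(204, 236, 9, 8)]
vial 1 [(244, 313, 12, 10)]
[0.5277 0.2407 0.0544] 0.0011547094323466217 plane [array([0.5216, 0.2351, 0.085 ])]
```

View pics/crop1.png

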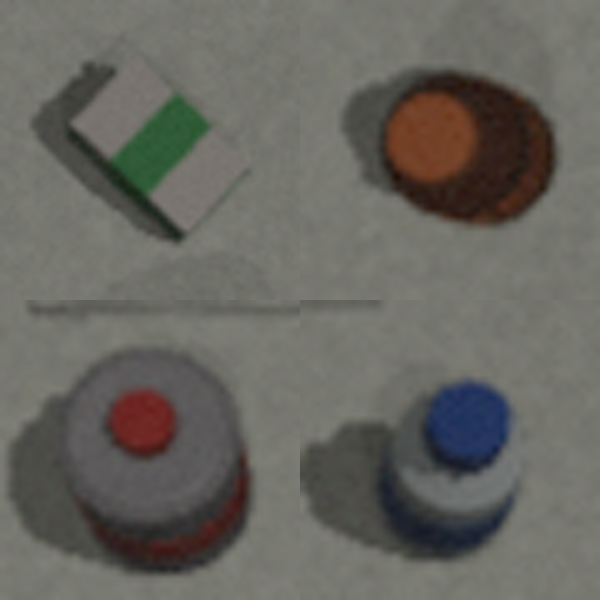

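The crop shows the carton top with its green stripe centred at about (362.6,273.8), its long side running down-right, and the caps clean and round. The caps triangulate to plausible heights (0.09, 0.09, 0.08 and 0.054 m) and the holders fit their given sizes.

```bash
cat >> h.py <<'E'
from scipy.spatial.transform import Rotation as R
def go(*tg):
    """targets (x,y,z,yaw of tool y in deg) -> rotvec and shift in present tool axes"""
    o=manip.get_obs();R0=R.from_quat(o["ee_rot"])
    for x,y,z,a in tg:
        a=np.radians(a);yy=np.array([np.cos(a),np.sin(a),0]);zz=np.array([0,0,-1.])
        T=R.from_matrix(np.c_[np.cross(yy,zz),yy,zz]);d=np.array([x,y,z])-o["position"]
        print(np.round((R0.inv()*T).as_rotvec(),3),np.round(R0.inv().apply(d),4),"dist %.3f"%np.linalg.norm(d))
E
python3 - <<'E'
from h import *
np.set_printoptions(precision=4,suppress=True)
t=cv2.imread("pics/top0.png")
c=blobs(t,45,85,smin=60,box=(335,250,385,295))[0]
P=np.array([onz("top",p[0],.045)[:2] for p in c],np.float32);print("stripe",cv2.minAreaRect(P))
print("carton eyeballed",[onz("top",(330+u/5,245+v/5),.045)[:2] for u,v in((180,95),(210,128),(150,192),(112,160),(70,125),(182,240),(250,172))])
c=blobs(t,45,85,box=(130,195,180,255))[0]
P=np.array([onz("top",p[0],.01)[:2] for p in c],np.float32);b=cv2.boxPoints(cv2.minAreaRect(P));print(b)
go((.45,-.3,.2,-40),(.5,0,.2,0),(.3615,.268,.15,0))
E
```

```text
stripe ((0.45041733980178833, -0.09289117157459259), (0.02143445424735546, 0.04366825520992279), 43.94875717163086)
carton eyeballed [array([ 0.4712, -0.1033]), array([ 0.4564, -0.1159]), array([ 0.4288, -0.089 ]), array([ 0.443 , -0.0729]), array([ 0.4585, -0.055 ]), array([ 0.4078, -0.1022]), array([ 0.437 , -0.1326])]
[[0.5181 0.3422]
 [0.6157 0.3264]
 [0.6273 0.3984]
 [0.5297 0.4142]]
[-0.001 -0.    -0.603] [ 0.3538 -0.2155  0.0309] dist 0.415
[-0.001 -0.001 -1.301] [ 0.4819 -0.4913  0.0312] dist 0.689
[-0.001 -0.001 -1.301] [ 0.4199 -0.7865  0.0816] dist 0.895
```

The manual's scale: shifts go in mm. Converting my numbers, -0.786 m is -786, -0.491 m is -491.

```bash
r1="" ; echo '{"motion":[[0,0,-0.6,354,-215,30,1],[0,0,-0.6,354,-215,30,1],[0,0,-0.6,354,-215,30,1],[0,0,-0.6,354,-215,30,1],[0,0,-0.6,354,-215,30,1],[0,0,-0.6,354,-215,30,1],[0,0,-0.6,354,-215,30,1],[0,0,-1.3,482,-491,30,1],[0,0,-1.3,482,-491,30,1],[0,0,-1.3,482,-491,30,1],[0,0,-1.3,482,-491,30,1],[0,0,-1.3,482,-491,30,1],[0,0,-1.3,420,-786,80,1],[0,0,-1.3,420,-786,80,1],[0,0,-1.3,420,-786,80,1],[0,0,-1.3,420,-786,80,1],[0,0,-1.3,420,-786,80,1],[0,0,-1.3,420,-786,80,1],[0,0,-1.3,420,-786,80,1],[0,0,-1.3,420,-786,80,1]]}' | python3 jog.py 40
python3 - <<'E'
from h import *
print(manip.get_obs()["joint_pos"])
go((.3615,.268,.022,0))
E
```

```text
clock: 2.6
position: [0.3626, 0.2661, 0.1512]
ee_rot: [0.708, 0.706, -0.0, 0.0]
ft_force: [0.6, -0.1, 0.2]
grip_width: 1.001
grasp_force: 0.0
[ 0.2422103   0.08966399 -0.99677064  1.96367955  0.08359202  1.13071119
 -0.79150301]
[ 0.     0.    -0.003] [ 0.002  -0.0011  0.1292] dist 0.129
```

In the tool's units: 0.129 m is 129, 0.11 m is 110.

```bash
echo '{"motion":[[0,0,0,2,-1,50,1],[0,0,0,2,-1,80,1],[0,0,0,2,-1,110,1],[0,0,0,2,-1,129,1],[0,0,0,2,-1,129,1],[0,0,0,2,-1,129,0],[0,0,0,2,-1,129,0],[0,0,0,2,-1,129,0],[0,0,0,2,-1,129,0],[0,0,0,2,-1,129,0],[0,0,0,2,-1,129,0]]}' | python3 jog.py 40
python3 - <<'E'
from h import *
cv2.imwrite("pics/g1.png",viewer.camera("side"))
E
```

```text
clock: 3.98
position: [0.3618, 0.2692, 0.0234]
ee_rot: [0.708, 0.707, 0.001, 0.001]
ft_force: [-0.2, -3.1, 8.6]
grip_width: 0.527
grasp_force: 39.8
```

View pics/g1.png

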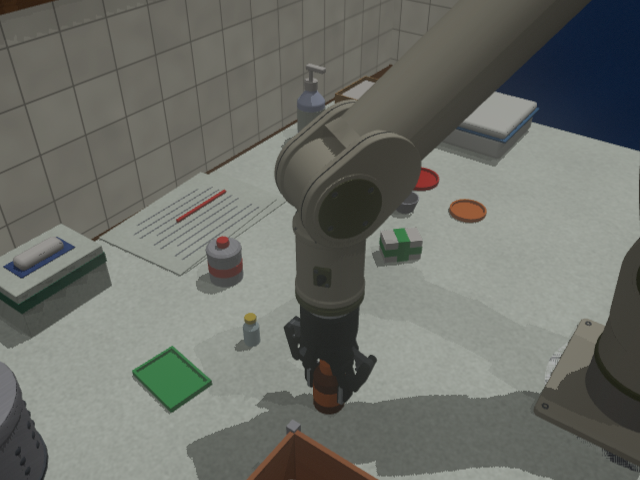

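The picture shows the bottle at (328,390), upright between the fingers and gripped (width 0.527 is about 45 mm). Next I lift it.

In the tool's units: -0.13 m is -130, -0.1 m is -100.

```bash
echo '{"motion":[[0,0,0,0,0,-50,0],[0,0,0,0,0,-100,0],[0,0,0,0,0,-130,0],[0,0,0,0,0,-130,0]]}' | python3 jog.py
python3 - <<'E'
from h import *
go((.46,0,.155,0),(.406,-.2985,.155,0),(.406,-.2985,.05,0))
E
```

```text
clock: 4.53
position: [0.3621, 0.2697, 0.1544]
ee_rot: [0.708, 0.707, 0.002, 0.001]
ft_force: [-0.7, -0.5, -1.6]
grip_width: 0.524
grasp_force: 42.2
[ 0.005 -0.001 -0.002] [-0.2695  0.0983 -0.0003] dist 0.287
[ 0.005 -0.001 -0.002] [-0.5681  0.0447 -0.0007] dist 0.570
[ 0.005 -0.001 -0.002] [-0.5682  0.0443  0.1043] dist 0.579
```

```bash
echo '{"motion":[[0,0,0,-50,20,0,0],[0,0,0,-100,40,0,0],[0,0,0,-150,60,0,0],[0,0,0,-200,80,0,0],[0,0,0,-250,98,0,0],[0,0,0,-300,98,0,0],[0,0,0,-350,90,0,0],[0,0,0,-400,80,0,0],[0,0,0,-450,70,0,0],[0,0,0,-500,60,0,0],[0,0,0,-540,50,0,0],[0,0,0,-568,44.5,0,0],[0,0,0,-568,44.5,0,0],[0,0,0,-568,44.5,50,0],[0,0,0,-568,44.5,90,0],[0,0,0,-568,44.5,100,0],[0,0,0,-568,44.5,100,0],[0,0,0,-568,44.5,100,0]]}' | python3 jog.py
python3 - <<'E'
from h import *
print(manip.get_obs()["joint_pos"])
go((.406,-.2985,.028,0))
cv2.imwrite("pics/p1.png",viewer.camera("side")[120:300,380:560].repeat(3,0).repeat(3,1))
E
```

```text
clock: 6.78
position: [0.4059, -0.2994, 0.0538]
ee_rot: [0.707, 0.707, 0.0, 0.001]
ft_force: [-0.2, 0.4, -1.3]
grip_width: 0.524
grasp_force: 42.1
[ 0.95385569  0.28652978 -0.4564809   1.94781496  0.15554877  0.93865635
  0.4207274 ]
[ 0.002  0.002 -0.001] [0.0009 0.0001 0.0258] dist 0.026
```

View pics/p1.png

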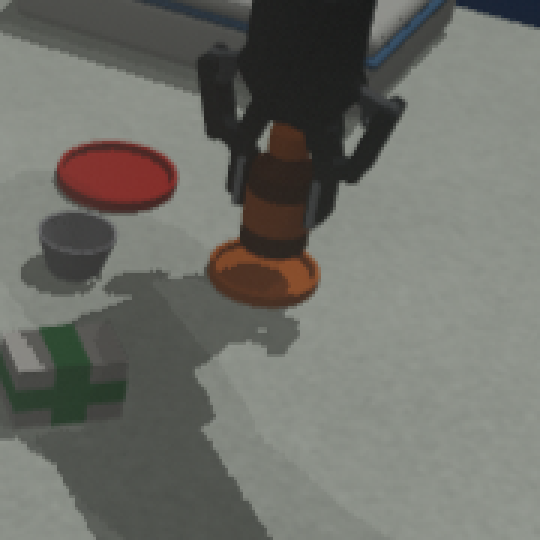

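The crop shows the bottle upright, hanging over the orange dish at (265,245). I lower it gently.

```bash
echo '{"motion":[[0,0,0,1,0,10,0],[0,0,0,1,0,18,0],[0,0,0,1,0,22,0],[0,0,0,1,0,24,0],[0,0,0,1,0,25.5,0],[0,0,0,1,0,25.5,0]]}' | python3 jog.py
```

```text
clock: 7.58
position: [0.4048, -0.298, 0.0274]
ee_rot: [0.707, 0.707, -0.0, -0.0]
ft_force: [-3.7, 2.6, 6.4]
grip_width: 0.526
grasp_force: 42.8
```

In the tool's units: -0.14 m is -140, -0.11 m is -110.

```bash
echo '{"motion":[[0,0,0,0,0,0,0.6],[0,0,0,0,0,0,0.75],[0,0,0,0,0,0,0.95],[0,0,0,0,0,-20,0.95],[0,0,0,0,0,-60,0.95],[0,0,0,0,0,-110,0.95],[0,0,0,0,0,-140,1],[0,0,0,0,0,-140,1]]}' | python3 jog.py
python3 - <<'E'
from h import *
print(manip.get_obs()["joint_pos"])
cv2.imwrite("pics/p2.png",viewer.camera("side")[120:300,380:560].repeat(3,0).repeat(3,1))
go((.6,-.3,.165,0),(.6635,-.135,.165,0),(.6635,-.135,.022,0))
E
```

```text
clock: 8.57
position: [0.4061, -0.2988, 0.1693]
ee_rot: [0.707, 0.707, 0.0, 0.002]
ft_force: [-0.3, 0.2, -0.4]
grip_width: 1.004
grasp_force: 0.0
[ 0.98660464  0.14222635 -0.47617696  1.8396135   0.07172365  1.17164547
  0.48583678]
[ 0.001  0.001 -0.001] [-0.0015  0.1948  0.0028] dist 0.195
[ 0.001  0.001 -0.001] [0.1635 0.2581 0.0026] dist 0.306
[ 0.001  0.001 -0.001] [0.1638 0.2579 0.1456] dist 0.338
```

View pics/p2.png

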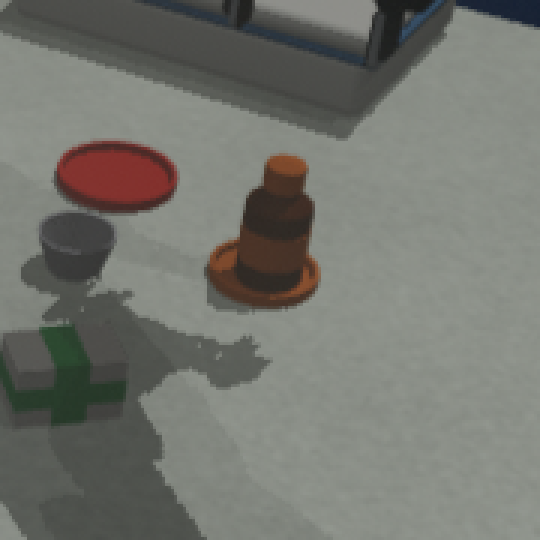

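The crop shows the iodine bottle standing inside the orange dish at (270,275). I'll check its tilt numerically once the arm has cleared.

In the tool's units: 0.258 m is 258, 0.1635 m is 163.5.

```bash
echo '{"motion":[[0,0,0,160,258,3,1],[0,0,0,160,258,3,1],[0,0,0,160,258,3,1],[0,0,0,163.5,258,3,1],[0,0,0,163.5,258,3,1],[0,0,0,163.5,258,3,1],[0,0,0,163.5,258,3,1]]}' | python3 jog.py
python3 - <<'E'
from h import *
np.set_printoptions(precision=4,suppress=True)
t=viewer.camera("top");s=viewer.camera("side")
cv2.imwrite("pics/t2.png",t);cv2.imwrite("pics/s2.png",s)
h=blobs(t,3,20,vmin=90,box=(425,260,490,330),amin=3)
for c in h: print(cv2.boundingRect(c),cv2.contourArea(c))
c=blobs(s,3,20,vmin=90,box=(460,165,500,188),amin=3)
for k in c: print("side",cv2.boundingRect(k))
go((.6635,-.135,.022,0))
E
```

```text
clock: 9.5
position: [0.6623, -0.1348, 0.1621]
ee_rot: [0.707, 0.707, -0.001, -0.001]
ft_force: [-0.4, -0.4, -0.6]
grip_width: 1.0
grasp_force: 0.0
side (469, 172, 13, 7)
[-0.001  0.001 -0.003] [0.0012 0.0016 0.1412] dist 0.141
```

In the tool's units: 0.14 m is 140, 0.12 m is 120.

```bash
echo '{"motion":[[0,0,0,1,1,50,1],[0,0,0,1,1,90,1],[0,0,0,1,1,120,1],[0,0,0,1,1,140,1],[0,0,0,1,1,140,1],[0,0,0,1,1,140,0],[0,0,0,1,1,140,0],[0,0,0,1,1,140,0],[0,0,0,1,1,140,0],[0,0,0,1,1,140,0]]}' | python3 jog.py 40
echo '{"motion":[[0,0,0,0,0,-40,0],[0,0,0,0,0,-80,0],[0,0,0,0,0,-120,0],[0,0,0,0,0,-130,0],[0,0,0,0,0,-130,0]]}' | python3 jog.py
python3 - <<'E'
from h import *
go((.488,.0755,.155,0))
E
```

```text
clock: 10.85
position: [0.6651, -0.1338, 0.0255]
ee_rot: [0.707, 0.707, 0.001, 0.001]
ft_force: [-1.1, 1.0, 6.1]
grip_width: 0.528
grasp_force: 40.6
clock: 11.48
position: [0.664, -0.1338, 0.1538]
ee_rot: [0.707, 0.707, -0.0, 0.0]
ft_force: [-0.3, 1.0, -1.8]
grip_width: 0.528
grasp_force: 41.8
[ 0.     0.    -0.001] [ 0.2091 -0.1762 -0.0014] dist 0.273
```

In the tool's units: 0.209 m is 209, 0.19 m is 190.

```bash
echo '{"motion":[[0,0,0,30,-30,0,0],[0,0,0,70,-60,0,0],[0,0,0,110,-90,0,0],[0,0,0,150,-120,0,0],[0,0,0,190,-160,0,0],[0,0,0,209,-176,0,0],[0,0,0,209,-176,0,0],[0,0,0,209,-176,50,0],[0,0,0,209,-176,90,0],[0,0,0,209,-176,100,0],[0,0,0,209,-176,100,0],[0,0,0,209,-176,100,0]]}' | python3 jog.py
python3 - <<'E'
from h import *
go((.488,.0755,.0295,0))
E
```

```text
clock: 12.98
position: [0.4895, 0.0755, 0.0552]
ee_rot: [0.708, 0.707, 0.001, 0.001]
ft_force: [-0.2, -0.1, -1.3]
grip_width: 0.526
grasp_force: 41.8
[ 0.002 -0.    -0.001] [ 0.     -0.0015  0.0257] dist 0.026
```

```bash
echo '{"motion":[[0,0,0,0,-1,10,0],[0,0,0,0,-1,18,0],[0,0,0,0,-1,22,0],[0,0,0,0,-1,24.5,0],[0,0,0,0,-1,26,0],[0,0,0,0,-1,26,0]]}' | python3 jog.py
```

```text
clock: 13.72
position: [0.4871, 0.0755, 0.0293]
ee_rot: [0.707, 0.707, -0.001, 0.0]
ft_force: [-12.0, -2.6, 25.3]
grip_width: 0.524
grasp_force: 44.3
```

```bash
echo '{"motion":[[0,0,0,0,0,-1.5,0],[0,0,0,0,0,-1.5,0]]}' | python3 jog.py
python3 - <<'E'
from h import *
cv2.imwrite("pics/p3.png",viewer.camera("side")[200:340,260:400].repeat(4,0).repeat(4,1))
E
```

```text
clock: 13.98
position: [0.4875, 0.0755, 0.0295]
ee_rot: [0.707, 0.707, 0.0, 0.0]
ft_force: [-1.6, 1.0, 4.8]
grip_width: 0.525
grasp_force: 42.4
```

View pics/p3.png

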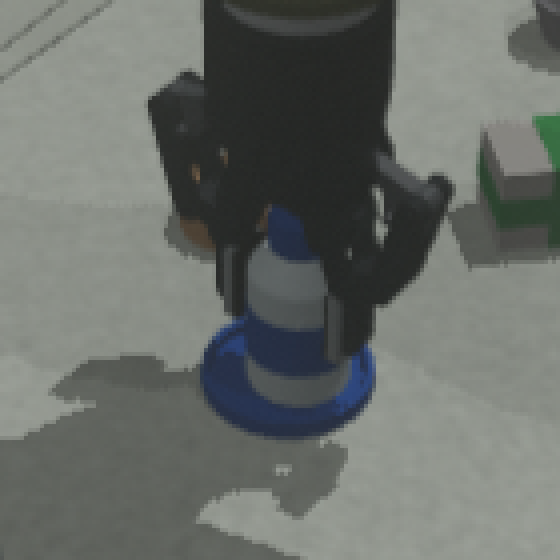

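The crop shows the saline bottle upright and seated in the blue dish, its base at (300,390). I release it and move on to the canister.

In the tool's units: -0.13 m is -130, -0.11 m is -110.

```bash
echo '{"motion":[[0,0,0,0,0,0,0.6],[0,0,0,0,0,0,0.75],[0,0,0,0,0,0,0.95],[0,0,0,0,0,-20,0.95],[0,0,0,0,0,-60,0.95],[0,0,0,0,0,-110,0.95],[0,0,0,0,0,-130,1],[0,0,0,0,0,-130,1]]}' | python3 jog.py
python3 - <<'E'
from h import *
go((.6695,.1455,.16,0))
E
```

```text
clock: 15.02
position: [0.4882, 0.0756, 0.1606]
ee_rot: [0.708, 0.707, 0.001, 0.001]
ft_force: [0.0, 1.0, -1.1]
grip_width: 0.999
grasp_force: 0.0
[ 0.003  0.    -0.001] [0.0701 0.1813 0.0011] dist 0.194
```

In the tool's units: 0.1815 m is 181.5, 0.12 m is 120.

```bash
echo '{"motion":[[0,0,0,20,60,0,1],[0,0,0,50,120,0,1],[0,0,0,70,181.5,0,1],[0,0,0,70,181.5,0,1],[0,0,0,70,181.5,0,1]]}' | python3 jog.py
python3 - <<'E'
from h import *
np.set_printoptions(precision=4,suppress=True)
t=viewer.camera("top");s=viewer.camera("side")
for n,im,b in(("t",t,(425,260,490,330)),("s",s,(455,160,500,188))):
  for k in blobs(im,3,20,vmin=70,box=b,amin=3): print(n,cv2.boundingRect(k),cv2.contourArea(k))
cv2.imwrite("pics/c3.png",np.hstack([x.repeat(4,0).repeat(4,1) for x in(t[250:330,425:505],s[150:230,440:520])]))
go((.6695,.1455,.016,0))
E
```

```text
clock: 15.65
position: [0.668, 0.1457, 0.1574]
ee_rot: [0.707, 0.707, -0.001, -0.001]
ft_force: [-0.3, 0.8, -0.3]
grip_width: 1.0
grasp_force: 0.0
t (437, 278, 34, 34) 858.5
s (468, 172, 14, 14) 138.5
[-0.     0.001 -0.001] [0.0007 0.0018 0.1431] dist 0.143
```

View pics/c3.png

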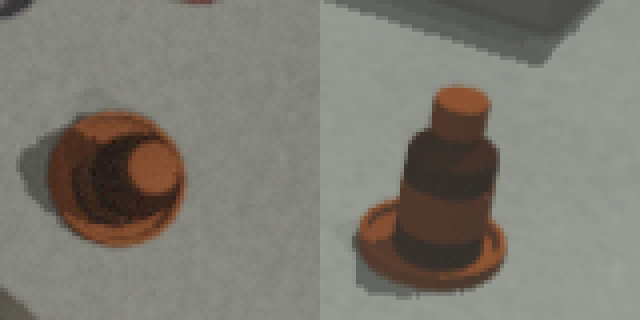

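The crop shows the bottle inside the dish: cap at about (463,292) in the top view and (475.5,178) in the side view. I triangulate the cap against the base while grasping the canister.

```bash
python3 - <<'E'
from h import *
print(tri((463.2,291.7),(475.5,178)))
E
echo '{"motion":[[0,0,0,0.5,2,50,1],[0,0,0,0.5,2,90,1],[0,0,0,0.5,2,120,1],[0,0,0,0.5,2,137,1],[0,0,0,0.5,2,142,1],[0,0,0,0.5,2,142,1],[0,0,0,0.5,2,142,0],[0,0,0,0.5,2,142,0],[0,0,0,0.5,2,142,0],[0,0,0,0.5,2,142,0]]}' | python3 jog.py 50
```

```text
(array([ 0.4022833 , -0.30070554,  0.08589651]), np.float64(0.002340167828592401))
clock: 17.0
position: [0.6717, 0.1461, 0.0189]
ee_rot: [0.707, 0.707, 0.001, 0.001]
ft_force: [-0.3, -0.3, 6.7]
grip_width: 0.695
grasp_force: 52.5
```

In the tool's units: -0.13 m is -130, -0.12 m is -120.

```bash
echo '{"motion":[[0,0,0,0,0,-40,0],[0,0,0,0,0,-80,0],[0,0,0,0,0,-120,0],[0,0,0,0,0,-130,0],[0,0,0,0,0,-130,0]]}' | python3 jog.py
python3 - <<'E'
from h import *
go((.55,-.3525,.149,0))
E
```

```text
clock: 17.62
position: [0.6708, 0.1458, 0.1472]
ee_rot: [0.707, 0.707, 0.0, 0.0]
ft_force: [0.0, 0.7, -3.3]
grip_width: 0.693
grasp_force: 55.3
[ 0.     0.    -0.001] [-0.4984 -0.1203 -0.0017] dist 0.513
```

In the tool's units: -0.498 m is -498, -0.47 m is -470.

```bash
echo '{"motion":[[0,0,0,-30,-10,0,0],[0,0,0,-80,-20,0,0],[0,0,0,-130,-30,0,0],[0,0,0,-180,-40,0,0],[0,0,0,-230,-55,0,0],[0,0,0,-280,-70,0,0],[0,0,0,-330,-80,0,0],[0,0,0,-380,-90,0,0],[0,0,0,-430,-105,0,0],[0,0,0,-470,-115,0,0],[0,0,0,-498,-120,0,0],[0,0,0,-498,-120,0,0],[0,0,0,-498,-120,40,0],[0,0,0,-498,-120,80,0],[0,0,0,-498,-120,100,0],[0,0,0,-498,-120,100,0],[0,0,0,-498,-120,100,0]]}' | python3 jog.py
python3 - <<'E'
from h import *
go((.55,-.3525,.0229,0))
E
```

```text
clock: 19.75
position: [0.5513, -0.3522, 0.0488]
ee_rot: [0.707, 0.707, 0.0, 0.001]
ft_force: [0.4, 0.4, -0.8]
grip_width: 0.691
grasp_force: 55.3
[ 0.002  0.001 -0.001] [-0.0003 -0.0013  0.0259] dist 0.026
```

In the tool's units: 0.0245 m is 24.5, 0.0235 m is 23.5.

```bash
echo '{"motion":[[0,0,0,0,-1,10,0],[0,0,0,0,-1,18,0],[0,0,0,0,-1,22,0],[0,0,0,0,-1,23.5,0],[0,0,0,0,-1,24.5,0],[0,0,0,0,-1,24.5,0]]}' | python3 jog.py
python3 - <<'E'
from h import *
cv2.imwrite("pics/p4.png",viewer.camera("side")[90:230,350:490].repeat(4,0).repeat(4,1))
E
```

```text
clock: 20.5
position: [0.5495, -0.3521, 0.023]
ee_rot: [0.707, 0.707, 0.0, 0.0]
ft_force: [-0.1, -0.4, -2.6]
grip_width: 0.693
grasp_force: 55.3
```

View pics/p4.png

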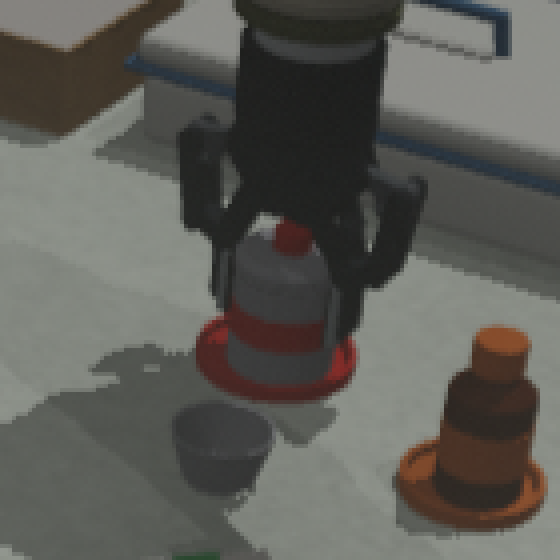

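The canister is upright over the red dish at (280,360) in the crop, just about touching. I lower it in small steps until contact.

```bash
echo '{"motion":[[0,0,0,0,0,1,0],[0,0,0,0,0,1,0]]}' | python3 jog.py; echo '{"motion":[[0,0,0,0,0,1,0],[0,0,0,0,0,1,0]]}' | python3 jog.py
```

```text
clock: 20.8
position: [0.5496, -0.3523, 0.0229]
ee_rot: [0.707, 0.707, -0.0, 0.0]
ft_force: [-1.1, 1.9, 6.4]
grip_width: 0.695
grasp_force: 53.2
clock: 21.05
position: [0.5498, -0.3523, 0.0227]
ee_rot: [0.707, 0.707, -0.0, 0.001]
ft_force: [-5.8, 2.4, 12.9]
grip_width: 0.692
grasp_force: 52.0
```

In the tool's units: -0.13 m is -130, -0.11 m is -110.

```bash
echo '{"motion":[[0,0,0,0,0,-1,0.75],[0,0,0,0,0,-1,0.9],[0,0,0,0,0,-1,1],[0,0,0,0,0,-1,1],[0,0,0,0,0,-20,1],[0,0,0,0,0,-60,1],[0,0,0,0,0,-110,1],[0,0,0,0,0,-130,1],[0,0,0,0,0,-130,1]]}' | python3 jog.py
python3 - <<'E'
from h import *
go((.449,-.0945,.15,-46.3))
E
```

```text
clock: 22.18
position: [0.5501, -0.3525, 0.1531]
ee_rot: [0.707, 0.707, 0.0, 0.002]
ft_force: [-0.6, 0.1, -0.8]
grip_width: 0.997
grasp_force: 0.0
[0.004 0.001 0.807] [ 0.2579 -0.1014  0.0023] dist 0.277
```

In the tool's units: 0.258 m is 258, 0.2 m is 200.

```bash
echo '{"motion":[[0,0,0.15,50,-20,0,1],[0,0,0.3,100,-40,0,1],[0,0,0.45,150,-60,0,1],[0,0,0.6,200,-80,0,1],[0,0,0.75,258,-101,0,1],[0.004,0.001,0.807,258,-101,2,1],[0.004,0.001,0.807,258,-101,2,1],[0.004,0.001,0.807,258,-101,2,1]]}' | python3 jog.py
python3 - <<'E'
from h import *
go((.449,-.0945,.012,-46.3))
E
```

```text
clock: 23.18
position: [0.4483, -0.0946, 0.1482]
ee_rot: [0.928, 0.372, -0.001, -0.002]
ft_force: [-0.0, 0.2, 1.0]
grip_width: 1.004
grasp_force: 0.0
[-0.005  0.001  0.   ] [0.0007 0.0011 0.1362] dist 0.136
```

In the tool's units: 0.135 m is 135, 0.12 m is 120.

```bash
echo '{"motion":[[0,0,0,0,1,50,1],[0,0,0,0,1,90,1],[0,0,0,0,1,120,1],[0,0,0,0,1,135,1],[0,0,0,0,1,135,1],[0,0,0,0,1,135,0],[0,0,0,0,1,135,0],[0,0,0,0,1,135,0],[0,0,0,0,1,135,0],[0,0,0,0,1,135,0]]}' | python3 jog.py 35
echo '{"motion":[[0,0,0,0,0,-40,0],[0,0,0,0,0,-80,0],[0,0,0,0,0,-120,0],[0,0,0,0,0,-140,0],[0,0,0,0,0,-140,0]]}' | python3 jog.py
python3 - <<'E'
from h import *
print(manip.get_obs()["joint_pos"])
go((.5722,.37,.155,80.8))
s=viewer.camera("side");t=viewer.camera("top")
cv2.imwrite("pics/p5.png",np.hstack([s[130:270,330:470],t[200:340,300:440]]).repeat(2,0).repeat(2,1))
E
```

```text
clock: 24.42
position: [0.4496, -0.0947, 0.0148]
ee_rot: [0.928, 0.372, -0.0, -0.001]
ft_force: [-0.5, -0.9, 5.3]
grip_width: 0.49
grasp_force: 35.7
clock: 25.05
position: [0.4501, -0.095, 0.1552]
ee_rot: [0.928, 0.372, 0.0, -0.0]
ft_force: [0.0, -0.4, -1.7]
grip_width: 0.482
grasp_force: 36.3
[ 0.7609617   0.07432652 -0.66726306  1.94705569  0.04986701  1.13689373
 -0.73403448]
[-0.000e+00 -1.000e-03 -2.218e+00] [ 0.4095 -0.2518  0.0005] dist 0.481
```

View pics/p5.png

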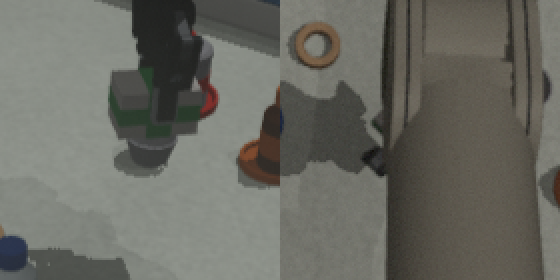

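The picture shows the carton held level and clear of the counter. I carry it to the green dish, turning 2.22 rad.

```bash
echo '{"motion":[[0,0,-0.15,30,-17,0,0],[0,0,-0.3,60,-35,0,0],[0,0,-0.45,90,-52,0,0],[0,0,-0.6,120,-70,0,0],[0,0,-0.75,150,-90,0,0],[0,0,-0.9,180,-110,0,0],[0,0,-1.05,210,-130,0,0],[0,0,-1.2,240,-150,0,0],[0,0,-1.35,270,-170,0,0],[0,0,-1.5,300,-190,0,0],[0,0,-1.65,330,-205,0,0],[0,0,-1.8,360,-220,0,0],[0,0,-1.95,380,-235,0,0],[0,0,-2.1,400,-245,0,0],[0,0,-2.2,409,-250,0,0],[0,0,-2.218,409.5,-251.8,0,0],[0,0,-2.218,409.5,-251.8,0,0],[0,0,-2.218,409.5,-251.8,0,0]]}' | python3 jog.py
python3 - <<'E'
from h import *
print(manip.get_obs()["joint_pos"])
go((.5722,.37,.05,80.8))
E
```

```text
clock: 27.4
position: [0.5714, 0.3695, 0.1543]
ee_rot: [0.081, 0.997, 0.001, -0.002]
ft_force: [0.4, -0.4, -1.6]
grip_width: 0.486
grasp_force: 36.3
[ 0.01425535  0.72700247 -1.03442102  1.35086497  0.61454875  1.40173495
  0.40503484]
[ 0.001 -0.003 -0.002] [-0.0011  0.0004  0.1043] dist 0.104
```

In the tool's units: 0.115 m is 115, 0.105 m is 105.

```bash
echo '{"motion":[[0,0,0,-1,0,40,0],[0,0,0,-1,0,80,0],[0,0,0,-1,0,105,0],[0,0,0,-1,0,115,0],[0,0,0,-1,0,115,0],[0,0,0,-1,0,115,0]]}' | python3 jog.py
python3 - <<'E'
from h import *
go((.5722,.37,.0188,80.8))
t=viewer.camera("top");s=viewer.camera("side")
cv2.imwrite("pics/p6.png",np.hstack([s[320:430,110:220],t[170:280,100:210]]).repeat(3,0).repeat(3,1))
E
```

```text
clock: 28.15
position: [0.5725, 0.371, 0.0411]
ee_rot: [0.08, 0.997, 0.002, -0.001]
ft_force: [-1.0, -0.4, -1.5]
grip_width: 0.485
grasp_force: 36.3
[ 0.003 -0.002 -0.   ] [ 0.0001 -0.0011  0.0223] dist 0.022
```

View pics/p6.png

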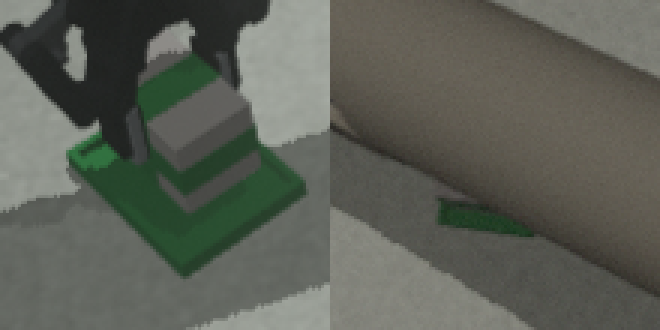

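The side view shows the carton above the green dish with its edges parallel to the dish. I lower it.

In the tool's units: 0.0215 m is 21.5, 0.02 m is 20.

```bash
echo '{"motion":[[0,0,0,0,-1,10,0],[0,0,0,0,-1,17,0],[0,0,0,0,-1,20,0],[0,0,0,0,-1,21.5,0],[0,0,0,0,-1,21.5,0]]}' | python3 jog.py; echo '{"motion":[[0,0,0,0,0,1,0],[0,0,0,0,0,1,0]]}' | python3 jog.py
```

```text
clock: 28.88
position: [0.5718, 0.3696, 0.019]
ee_rot: [0.08, 0.997, 0.001, -0.001]
ft_force: [-3.8, -3.3, 8.9]
grip_width: 0.484
grasp_force: 37.4
clock: 29.12
position: [0.5719, 0.3698, 0.019]
ee_rot: [0.08, 0.997, 0.001, -0.001]
ft_force: [-4.6, -5.4, 15.1]
grip_width: 0.482
grasp_force: 38.2
```

Contact at the expected height. I release, rise and back away to inspect.

```bash
echo '{"motion":[[0,0,0,0,0,-1,0.55],[0,0,0,0,0,-1,0.7],[0,0,0,0,0,-1,0.85],[0,0,0,0,0,-1,0.85],[0,0,0,0,0,-20,0.85],[0,0,0,0,0,-60,0.85],[0,0,0,0,0,-110,0.85],[0,0,0,0,0,-160,0.85],[0,0,0,0,0,-200,0.85],[0,0,0,0,0,-200,0.85]]}' | python3 jog.py
python3 - <<'E'
from h import *
go((.5,.0,.22,0),(.45,-.3,.22,-40),(.17,-.6,.23,-75))
E
```

```text
clock: 30.38
position: [0.5729, 0.3705, 0.2223]
ee_rot: [0.08, 0.997, 0.003, 0.001]
ft_force: [1.2, -0.7, -0.0]
grip_width: 0.848
grasp_force: 0.0
[ 0.006 -0.004  1.41 ] [ 1.280e-02 -3.774e-01 -3.000e-04] dist 0.378
[ 0.005 -0.006  2.108] [ 0.0142 -0.6815 -0.0023] dist 0.682
[ 0.003 -0.009  2.719] [ 0.2426 -1.0223 -0.0148] dist 1.051
```

```bash
echo '{"motion":[[0,0,1.41,13,-377,0,0.85],[0,0,1.41,13,-377,0,0.85],[0,0,1.41,13,-377,0,0.85],[0,0,1.41,13,-377,0,0.85],[0,0,1.41,13,-377,0,0.85],[0,0,1.41,13,-377,0,0.85],[0,0,2.1,14,-680,0,0.85],[0,0,2.1,14,-680,0,0.85],[0,0,2.1,14,-680,0,0.85],[0,0,2.1,14,-680,0,0.85],[0,0,2.1,14,-680,0,0.85],[0,0,2.7,243,-1020,-10,0.85],[0,0,2.7,243,-1020,-10,0.85],[0,0,2.7,243,-1020,-10,0.85],[0,0,2.7,243,-1020,-10,0.85],[0,0,2.7,243,-1020,-10,0.85],[0,0,2.7,243,-1020,-10,0.85],[0,0,2.7,243,-1020,-10,0.85]]}' | python3 jog.py
python3 - <<'E'
from h import *
np.set_printoptions(precision=4,suppress=True)
t=viewer.camera("top");s=viewer.camera("side")
cv2.imwrite("pics/t9.png",t)
a=s[320:430,110:250];a=cv2.resize(a,(420,330),interpolation=2)
b=cv2.resize(s[140:330,300:510],(378,330*1),interpolation=2)
cv2.imwrite("pics/s9.png",np.hstack([a,b]))
for nm,(lo,hi),bt,bs,vm in [("salcap",(105,130),(275,235,300,262),(320,235,350,262),50),("knob",(-8,6),(470,205,495,230),(405,135,435,155),60),("vial",(18,35),(198,230,220,252),(240,312,262,323),60)]:
    try:
        r=[]
        for im,b in((t,bt),(s,bs)):
            c=blobs(im,lo,hi,box=b,vmin=vm,amin=3);r.append((cv2.minEnclosingCircle(c[0])));print(nm,[cv2.boundingRect(x) for x in c[:2]])
        print(*tri(r[0][0],r[1][0]))
    except Exception as e: print(e)
E
```

```text
clock: 32.62
position: [0.1658, -0.6007, 0.2258]
ee_rot: [0.99, 0.138, -0.002, -0.002]
ft_force: [0.2, 0.2, -0.2]
grip_width: 0.85
grasp_force: 0.0
salcap [(278, 249, 13, 13), (275, 245, 25, 17)]
salcap [(327, 248, 16, 10)]
[0.4845 0.0729 0.0943] 0.00022377078082391644
knob [(478, 220, 10, 10), (470, 212, 6, 4)]
knob [(418, 145, 10, 9)]
[ 0.5479 -0.3525  0.0833] 0.0009234010046209846
vial [(204, 236, 9, 8)]
vial [(244, 313, 12, 10)]
[0.5277 0.2407 0.0544] 0.0011547094323466217
```

View pics/t9.png

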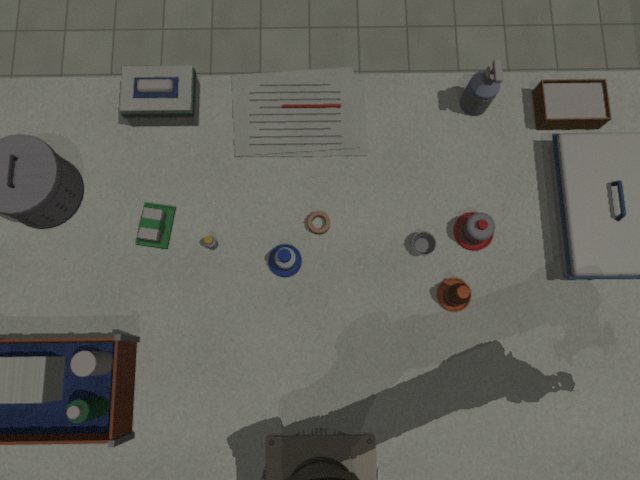

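View pics/s9.png

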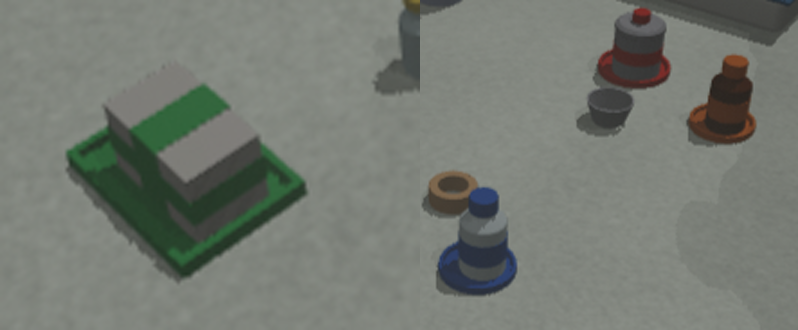

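All four are seated upright in their own dishes: carton (152,226), saline (284,258), canister (480,228) and iodine (456,293) in the top view. The vial (209,242), gallipot (423,243) and tape are unmoved.

```bash
python3 -c "
from workcell import manip, viewer, ticket
print(ticket.hand_in())"
```

```text
the job is handed in; nothing more can be done
None
```

All four supplies are standing in their own colour holders, with the vial, bowl and tape where they were; I handed the job in at about 33 s on the robot's clock, and the hand-in gave no verdict.

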